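# Load the blanks into the drying cabinet

### The job

Put all the sawn wooden blanks in the drying cabinet: swing its door wide open, lay every blank side by side, roughly centred, across both of the narrow arms on the inside of the door (no blank on top of another), then swing the door fully shut with the blanks on it, without slamming it. Leave everything else on the bench where it is.

Things in the scene. Friction and masses are not known exactly. Their poses are not given: they have to be found in the camera images.
- blank1: sawn square turning blank, pale wood with cream painted ends, 200 x 24 x 24 mm, about 90 g; origin at its centre, x along its length, may lie on any of its long faces. May be absent.
- blank2: sawn square turning blank, mid-brown wood with red painted ends, 200 x 24 x 24 mm, about 90 g; origin at its centre, x along its length, may lie on any of its long faces. May be absent.
- blank3: sawn square turning blank, dark brown wood with cream painted ends, 200 x 24 x 24 mm, about 90 g; origin at its centre, x along its length, may lie on any of its long faces. May be absent.
- blank4: sawn square turning blank, reddish wood with red painted ends, 200 x 24 x 24 mm, about 90 g; origin at its centre, x along its length, may lie on any of its long faces. May be absent.
- cabinet: teal bench drying cabinet with a pale green door: 455 wide, 240 deep, flat top 248 mm over the bench, fixed. Origin on the bench under the door's hinge line; +x into the cabinet (depth), +y left. Door opening from y = 0 to the right wall's inner face at y = -355 mm; what is on the door's arms must swing in past that wall. Controls left of the hinge.
- door (a joint): door angle (rad): 0 shut, stop at 1.65. Upright hinge at the left (+y) of the cabinet's front; from above it opens clockwise, the free edge coming towards the robot. Stiffish hinge: stays where left, needs 1 to 3 N at the handle. May start up to 0.25 ajar. Panel 365 mm wide, 18 mm thick, 45 to 245 mm over the bench (blanks and tape on the bench pass under it).
- door_handle (a point): grip point on the steel door handle: upright round bar 12 mm thick, its axis 40 mm off the door's outer face and 310 mm from the hinge line; it runs from 150 mm (where an arm joins it to the door) to 235 mm over the bench, its top end free. The point is on its axis, 220 mm over the bench, and turns with the door.
- door_hinge (a point): point on the upright hinge line, 190 mm over the bench, in the plane of the door's inner face. Its frame turns with the door: x out of the inner face (into the cabinet when shut), y from the free edge to the hinge, z up.
- rack (a point): two level aluminium arms on the door's inner face; they turn with it. Point on the inner face midway between them, level with their tops (190 mm over the bench), 155 mm from the hinge line. x along the arms away from the door, y along the door to the hinge, z up. Arms 12 wide, 16 deep, 205 mm long, centred on y = -50 and +50 mm; at x = 199 to 205 mm each has an upstand 14 mm high.
- tape: small yellow tape measure, 56 x 32 x 34 mm, origin under its centre; among the blanks, not part of the job
- guard: blue blade guard, 210 x 50 x 78 mm, origin under it; not part of the job
- knife: dark steel riving knife lying flat, about 220 x 60 x 5 mm, origin under it; not part of the job
- pushstick: red push stick lying flat, about 270 x 70 x 16 mm, origin under it; not part of the job
- glue: white glue bottle, 60 mm thick, 150 mm tall, origin under it; not part of the job
- mug: blue mug, 80 mm across, 90 mm tall, origin under it; not part of the job
Things that resemble listed ones, but are neither listed nor needed, are in the scene too. Leave any yellow look-alike of the blank4 alone.

How it is judged:
By the outcome, as a careful person would: the job done as asked, in the order asked, and still so for the second after the job is handed in, with the robot touching nothing.
Of blank1, blank2, blank3, blank4 only 3 to 4 are there at a start; the rules pass over those that are not, and their reading is None.
At some moment in a run one of blank1, blank2, blank3, blank4 may be knocked a few centimetres aside while the robot is not near it.
Once in a run the grip may slacken for a moment while it holds something.
It also fails if it takes over 210 s, if anything falls off the work surface, if the arm or the gripper's body presses on something with over 40 N, if the wrist force passes 120 N, or if a joint passes its speed limit or range.

### The arm

A 6-joint arm with a two-finger parallel gripper is mounted at the origin on the work surface. World frame = base frame: x ahead of the robot, y to its left, z up, the work surface at z = 0. Lengths are in mm, angles in rad, forces in N, time in s.
With the tool pointing down it reaches from about 275 to 1000 mm from the base axis. Payload 8.4 kg.
Tool frame: the origin (TCP) lies midway between the tips of the shut fingers; the grasp point (between the pads) lies grip_depth behind it (grip_depth is the distance from the TCP to the grasp point, in mm); z points along the fingers, y is the line along which they close (so a half turn about z gives the same grasp; the last joint's range is limited). The gripper opens to 85 mm and grips with 20 to 120 N. Pads are 22 mm wide; open, the fingers measure 114 mm over their backs; the gripper's body (76 mm by 85 mm) begins 54 mm behind the grasp point. The pads swing forward as they close: fully open they stand 13 mm farther back than shut.
Start: joints at [1.159, 0.353, 1.633, -0, 1.155, -0.002], TCP at [249.015, 573.253, 231.281] pointing down, gripper open.
Joint ranges: [-2.63, 2.63], [-0.92, 2.1], [0.06, 2.66], [-1.3, 4.44], [0, 2.69], [-3.02, 3.02]. Speed limits (rad/s): [2.22, 2.22, 2.79, 3.14, 3.14, 3.14].

### API

Orientations are given as [roll, pitch, yaw] about the fixed x, y, z axes, in that order (R = Rz(yaw) Ry(pitch) Rx(roll)).
In Python, from rig import * gives the robot as it stands.
- The arm moves only by the shell command python3 -m creep 'ROWS' [FORCE]. ROWS is JSON, a list of rows, each an object of numbers: "x", "y", "z": the shift along the tool's x, y, z in mm; "rx", "ry", "rz": the turn, a rotation vector about the tool's x, y, z in rad; "hand": the finger opening in mm, from 0 to 85.4. A call has 1 to 20 rows; each row shifts and turns the commanded pose from where the row before left it, along the tool's axes as they then stand; what a row does not reach is not made up. A row lasts 1/8 s, in which the tool goes at most 62.5 mm and 10.7 degrees, less where a joint would pass 70% of its speed; a pose out of reach is approached as far as the arm can. A call with a gripper value outside its range is refused whole. The fingers move at their own pace and stop on an object; FORCE is the grip in N (left out, the last holds). Time passes only in rows, so rows that do not move let the fingers close. It gives the time, the measured TCP pose, the force, the opening and the grip force at its end, in the units of the state.
- sense(): the state, without advancing time (a new reading comes with each control period).
- grab_frame(name): name is "side" or "top" or "wrist"; returns the picture (400x640x3 uint8, red, green, blue); there is no depth.
- get_calibration(name): a dict with "K" (3x3 intrinsics, pixels), "R" (3x3) and "t" (3): a world point X has camera coordinates R X + t. Camera axes: x right, y down, z forward; pixel columns grow to the right and rows downward; lengths in mm; the calibration is good to about 2 mm. A picture is of the moment at which its call begins: read the wrist's pose just before it. get_calibration takes no time and is no camera call; for the wrist camera it gives the pose at the moment of the call.
- sign_off(): hands the job in; it is judged then, once.
The state is a dict: "clock": time; "qpos": joint angles; "qvel": joint speeds; "joint_efforts": joint torques, N m; "eef_pos": TCP position; "tcp_rot": TCP orientation; "contact_force": force on the tool from outside, world axes, zero at the start; "wrist_torque": the same for the moment, N m; "opening": opening from 0.0 (shut) to 1.0 (fully open); "grasp_force": force on a finger pad.
Only numpy, scipy, OpenCV 4.12 (cv2) and the standard library are available. Lean on these libraries where they do the work, as an engineer would, in place of code of your own. Each camera call takes 0.05 s, during which the arm holds its last target. There are 200 camera calls.

## Working session

There is one attempt and no reset: what is moved stays moved. The work goes in short steps, Python scripts to look and compute and a shell command to move; the robot and the scene stay as the last step left them, time stands still between calls to the robot, and variables do not carry over. Pictures are saved under pics/ and viewed, at most 14 in all, crops included, and the job is handed in when it is done.

```bash
ls; mkdir -p pics
python3 - <<'E'
from rig import *
import cv2
for n in ("top","side"):
    f=grab_frame(n); cv2.imwrite(f"pics/{n}0.png",f[:,:,::-1])
    c=get_calibration(n); print(n,c)
print(sense())
E
```

```text
pics
top {'K': array([[372.84792606,   0.        , 317.23420545],
       [  0.        , 372.84792606, 205.98610354],
       [  0.        ,   0.        ,   1.        ]]), 'R': array([[-0.00889518, -0.99982534, -0.01643688],
       [-0.98962361,  0.01115941, -0.14325004],
       [ 0.14340845,  0.0149921 , -0.98955003]]), 't': array([  19.88844084,  505.46615588, 1187.58319654])}
side {'K': array([[383.35731729,   0.        , 316.7290801 ],
       [  0.        , 383.35731729, 202.49102589],
       [  0.        ,   0.        ,   1.        ]]), 'R': array([[ 0.99724712, -0.07318731,  0.01190789],
       [-0.03058701, -0.5523213 , -0.83307   ],
       [ 0.06754713,  0.83041243, -0.55303941]]), 't': array([-491.98801875,  141.20147825, 1245.41452184])}
{'clock': 0.1, 'qpos': array([ 1.15863799e+00,  3.53588949e-01,  1.63401014e+00,  2.71079554e-05,
        1.15523966e+00, -2.40131646e-03]), 'qvel': array([ 0.00141232, -0.00238247, -0.00399667,  0.00076999,  0.00100753,
        0.00113885]), 'joint_efforts': array([-3.70662519e-04, -6.06350756e+01, -3.42820072e+01, -1.08563211e-05,
        4.02216931e-03,  3.18290860e-08]), 'eef_pos': array([248.81943643, 572.88653308, 230.65172132]), 'tcp_rot': array([-3.14034662e+00, -2.77793771e-05,  2.73182466e+00]), 'contact_force': array([ 0.4028489 ,  0.28848787, -0.11474801]), 'wrist_torque': array([ 0.04525024, -0.03394996,  0.05833044]), 'grasp_force': 0.0, 'opening': 0.9985276843431478}
```

View pics/top0.png

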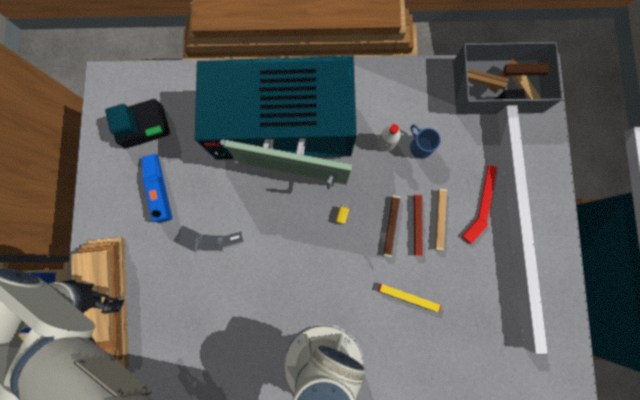

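View pics/side0.png

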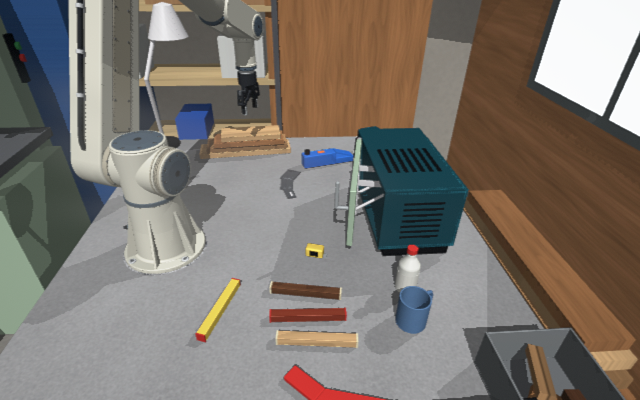

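The top view shows the door ajar (hinge about (222,143), free edge about (350,178)). There are three blanks at (393,225), (418,225) and (441,219), and a yellow decoy at (410,298). I'll zoom in and measure.

```bash
cat > h.py <<'E'
import numpy as np, cv2
from rig import *
from scipy.spatial.transform import Rotation as Ro
def ray(c,u,v):
    d=np.linalg.inv(c["K"])@[u,v,1]; R=np.array(c["R"]); return -R.T@c["t"], R.T@d
def plane(c,u,v,z):
    o,d=ray(c,u,v); return o+d*(z-o[2])/d[2]
def tri(obs):
    A=np.zeros((3,3));b=np.zeros(3);L=[]
    for c,u,v in obs:
        o,d=ray(c,u,v); d=d/np.linalg.norm(d); P=np.eye(3)-np.outer(d,d); A+=P;b+=P@o;L.append((P,o))
    X=np.linalg.solve(A,b); return X,[np.linalg.norm(P@(X-o)) for P,o in L]
def proj(c,X):
    p=c["K"]@(c["R"]@np.array(X,float)+c["t"]); return p[:2]/p[2]
def crop(f,x0,x1,y0,y1,s,name):
    cv2.imwrite(f"pics/{name}.png",cv2.resize(f[y0:y1,x0:x1,::-1],None,fx=s,fy=s,interpolation=cv2.INTER_CUBIC))
E
python3 - <<'E'
from h import *
t=cv2.imread("pics/top0.png")[:,:,::-1]; s=cv2.imread("pics/side0.png")[:,:,::-1]
a=cv2.resize(t[50:200,190:370],None,fx=4,fy=4,interpolation=cv2.INTER_CUBIC)[:, :, ::-1]
cv2.imwrite("pics/c1.png",a[:600])
c=get_calibration("top")
hsv=cv2.cvtColor(np.ascontiguousarray(t),cv2.COLOR_RGB2HSV)
roi=np.zeros(t.shape[:2],np.uint8); roi[180:265,375:458]=1
m=((hsv[...,1]>75)&(roi>0)).astype(np.uint8)*255
for k in cv2.findContours(m,0,2)[0]:
    if cv2.contourArea(k)<100: continue
    (u,v),wh,an=cv2.minAreaRect(k); B=cv2.boxPoints(((u,v),wh,an))
    W=np.array([plane(c,p[0],p[1],18) for p in B]); 
    print(np.round([u,v]),np.round(wh),t[int(v),int(u)],plane(c,u,v,20).round(),[np.round(np.linalg.norm(W[i]-W[i-1])) for i in (1,2)],W[:,:2].round().tolist())
for q in [(197,62),(355,57),(355,130),(197,135)]: print(q,plane(c,*q,248).round())
for q in [(350,178),(222,143)]: print(q,plane(c,*q,245).round())
E
```

```text
[391. 226.] [ 7. 57.] [84 54 32] [ 440. -228.   20.] [np.float64(190.0), np.float64(25.0)] [[349.0, -199.0], [536.0, -234.0], [532.0, -258.0], [346.0, -223.0]]
[418. 224.] [61.  8.] [127  55  38] [ 443. -316.   20.] [np.float64(27.0), np.float64(202.0)] [[545.0, -308.0], [545.0, -335.0], [343.0, -325.0], [343.0, -299.0]]
[440. 219.] [ 9. 58.] [194 156 105] [ 460. -390.   20.] [np.float64(194.0), np.float64(29.0)] [[366.0, -366.0], [559.0, -387.0], [557.0, -416.0], [364.0, -395.0]]
(197, 62) [899. 355. 248.]
(355, 57) [ 906. -101.  248.]
(355, 130) [688. -96. 248.]
(197, 135) [680. 347. 248.]
(350, 178) [552. -79. 245.]
(222, 143) [657. 277. 245.]
```

View pics/c1.png

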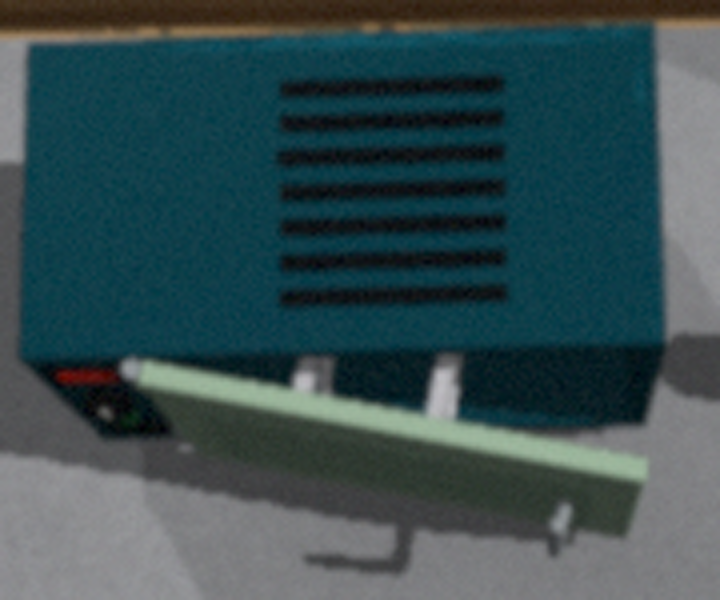

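The crop gives these pixels:

| Feature | Pixels |
|---|---|
| Cabinet top corners | (197.5,61.2), (353.7,56.2), (355.5,136.2), (195.5,139.2) |
| Hinge knuckle | about (222.5,142) |
| Door inner top corner at the free edge | (351.3,164.5) |
| Handle top | (331.3,177) |

Run:
```python
from h import *
c=get_calibration("top")
C=[plane(c,*q,248) for q in [(197.5,61.2),(353.7,56.2),(355.5,136.2),(195.5,139.2)]]
print(np.round(C,0)); print([np.round(np.linalg.norm(C[i]-C[i-1])) for i in range(4)])
f=C[3]-C[2]; l=np.linalg.norm(f); yaw=np.arctan2(-f[0],f[1]); b=C[0]-C[1]; print("yaw",yaw,np.arctan2(-b[0],b[1]))
H=plane(c,222.5,142,247); F=plane(c,351.3,164.5,245); T=plane(c,331.3,177,235)
print("H",H,"F",F,"T",T,np.linalg.norm((F-H)[:2]),np.linalg.norm((T-H)[:2]),np.hypot(310,58))
d=(F-H)[:2]; print("door dir angle", np.arctan2(d[1],d[0]))
for ya in (yaw,):
  R=np.array([[np.cos(ya),-np.sin(ya)],[np.sin(ya),np.cos(ya)]])
  # hinge from cabinet right front corner: right outer wall y=-355-?; width455
  print("H in cab frame rel. front right corner",R.T@(H-C[2])[:2],"left",R.T@(H-C[3])[:2])
```

```text
[[901. 354. 248.]
 [909. -97. 248.]
 [670. -97. 248.]
 [668. 351. 248.]]
[np.float64(234.0), np.float64(451.0), np.float64(239.0), np.float64(447.0)]
yaw 0.004993693907977726 0.015940119186921585
H [658.76486833 274.70866173 247.        ] F [590.00142365 -83.37215684 245.        ] T [557.70957847 -27.97061291 235.        ] 364.62348244801086 319.10329817905426 315.37913691301776
door dir angle -1.7605200039233675
H in cab frame rel. front right corner [ -9.25105556 371.329986  ] left [ -9.25105556 -75.77542846]
```

Run:
```python
from h import *
try: print(grip_depth)
except Exception as e: print(e)
t=cv2.imread("pics/top0.png"); s=cv2.imread("pics/side0.png")
R=lambda a,w,h:cv2.resize(a,(w,h),interpolation=cv2.INTER_CUBIC)
a=np.hstack([R(s[120:260,320:420],400,560),R(t[35:115,450:570],400,267).repeat(1,0) if 0 else np.vstack([R(t[35:115,450:570],400,267),R(s[320:400,470:600],400,293)])])
cv2.imwrite("pics/c2.png",a); print(a.shape)
```

```text
18.700000000000003
(560, 800, 3)
```

View pics/c2.png

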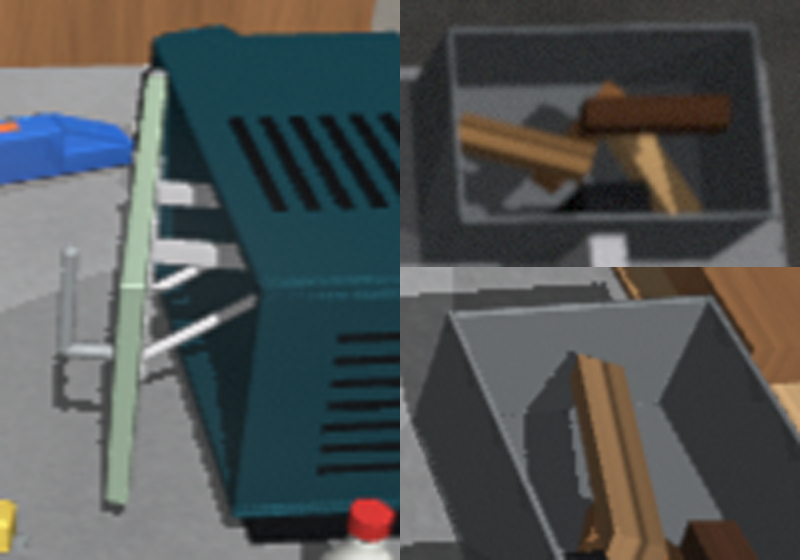

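The tray holds only offcuts without painted ends, so three blanks are present. In the side view the handle top is at (337.2,182.5) and the door's free-edge top corners are at (350,191.7) outer and (355.7,191.7) inner.

Run:
```python
from h import *
c=get_calibration("top"); s=get_calibration("side")
print("handle",tri([(c,331.3,176.8),(s,337.2,182.5)]))
print("corner in",tri([(c,351.3,164.5),(s,355.5,191.7)]))
print("corner out",tri([(c,351.8,169),(s,350,191.7)]))
for u,v,z in [(337.2,182.5,235),(355.5,191.7,245),(350,191.7,245)]: print(plane(s,u,v,z).round())
st=sense(); print(Ro.from_euler('xyz',st['tcp_rot']).as_matrix().round(3))
w=get_calibration("wrist"); R=Ro.from_euler('xyz',st['tcp_rot']).as_matrix(); print("cam in tool",(R.T@(-w['R'].T@w['t']-st['eef_pos'])).round(), (w['R']@R).round(2))
```

```text
handle (array([552.97191557, -27.8163126 , 239.27737875]), [np.float64(4.235200849958965), np.float64(4.235200849958898)])
corner in (array([592.83428757, -83.88086812, 239.57401747]), [np.float64(1.3819225419740149), np.float64(1.3819225419740984)])
corner out (array([578.27705496, -84.79201414, 240.9916208 ]), [np.float64(0.027525126641649543), np.float64(0.027525126641894253)])
[550. -22. 235.]
[593. -92. 245.]
[577. -91. 245.]
[[-0.917  0.398 -0.001]
 [ 0.398  0.917 -0.001]
 [ 0.    -0.001 -1.   ]]
cam in tool [  80.   -1. -143.] [[ 0.    1.    0.  ]
 [-0.95  0.   -0.31]
 [-0.31 -0.    0.95]]
```

```bash
python3 -m creep '[{"z":-50},{"z":-50},{"x":-37,"y":-30.5},{"x":-37,"y":-30.5},{"x":-37,"y":-30.5},{"x":-37,"y":-30.5},{"x":-37,"y":-30.5},{"x":-37,"y":-30.5},{"x":-37,"y":-30.5},{"x":-37,"y":-30.5},{"x":-37,"y":-30.5},{"x":-37,"y":-30.5},{"x":-37,"y":-30.5},{"x":-37,"y":-30.5},{"x":-37,"y":-30.5},{"x":-37,"y":-30.5},{"rz":-0.11},{"rz":-0.11},{},{}]'
python3 - <<'E'
from h import *
st=sense(); print(st['eef_pos'],st['tcp_rot'],st['qpos'])
w=get_calibration("wrist"); f=grab_frame("wrist"); cv2.imwrite("pics/w1.png",f[:,:,::-1])
print(proj(w,(549,-23,235)), w)
E
```

```text
[248.81943643 572.88653308 230.65172132] [-3.14034662e+00 -2.77793771e-05  2.73182466e+00] [ 1.15863799e+00  3.53588949e-01  1.63401014e+00  2.71079554e-05
  1.15523966e+00 -2.40131646e-03]
[-87.92714663 695.65391255] {'K': array([[305.1838009 ,   0.        , 321.57413518],
       [  0.        , 305.1838009 , 197.61835688],
       [  0.        ,   0.        ,   1.        ]]), 'R': array([[ 0.39781921,  0.91746258, -0.00151261],
       [ 0.87122924, -0.37725426,  0.31406821],
       [ 0.28757519, -0.1262602 , -0.94939922]]), 't': array([-623.48933991,  -42.02518571,  380.21083661])}schema error: expected keys x, y, z, rx, ry, rz, hand
```

View pics/w1.png

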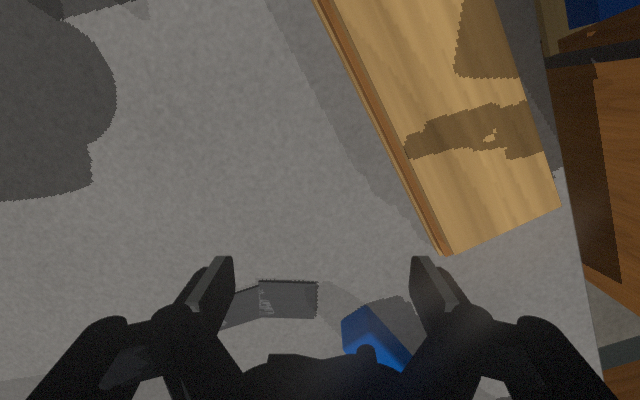

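The move was refused: the empty rows broke the schema. The wrist view shows the start spot, with the fingers framing about (215..430, 260). I'll retry with no empty rows.

```bash
python3 -m creep '[{"z":-50},{"z":-50},{"x":-37,"y":-30.5},{"x":-37,"y":-30.5},{"x":-37,"y":-30.5},{"x":-37,"y":-30.5},{"x":-37,"y":-30.5},{"x":-37,"y":-30.5},{"x":-37,"y":-30.5},{"x":-37,"y":-30.5},{"x":-37,"y":-30.5},{"x":-37,"y":-30.5},{"x":-37,"y":-30.5},{"x":-37,"y":-30.5},{"x":-37,"y":-30.5},{"x":-37,"y":-30.5},{"rz":-0.11},{"rz":-0.11},{"x":0},{"x":0}]'
python3 - <<'E'
from h import *
st=sense(); print(st['eef_pos'],st['tcp_rot'],st['qpos'])
w=get_calibration("wrist"); f=grab_frame("wrist"); cv2.imwrite("pics/w2.png",f[:,:,::-1])
print(proj(w,(549,-23,235)))
E
```

```text
schema error: expected keys x, y, z, rx, ry, rz, hand
```

```bash
python3 -m creep '[{"x":0,"y":0,"z":-50,"rx":0,"ry":0,"rz":0,"hand":85}]'; python3 -m creep '[{"z":-50,"hand":85}]'
```

```text
clock: 0.28
eef_pos: [248.0, 570.9, 277.6]
tcp_rot: [-3.133, -0.0, 2.732]
contact_force: [-0.2, 0.8, 0.4]
opening: 0.994
grasp_force: 0.0schema error: expected keys x, y, z, rx, ry, rz, hand
```

All seven keys are needed in every row.

```bash
python3 -m creep '[{"x":0,"y":0,"z":-50,"rx":0,"ry":0,"rz":0,"hand":85},{"x":-43,"y":-35.6,"z":0,"rx":0,"ry":0,"rz":0,"hand":85},{"x":-43,"y":-35.6,"z":0,"rx":0,"ry":0,"rz":0,"hand":85},{"x":-43,"y":-35.6,"z":0,"rx":0,"ry":0,"rz":0,"hand":85},{"x":-43,"y":-35.6,"z":0,"rx":0,"ry":0,"rz":0,"hand":85},{"x":-43,"y":-35.6,"z":0,"rx":0,"ry":0,"rz":0,"hand":85},{"x":-43,"y":-35.6,"z":0,"rx":0,"ry":0,"rz":0,"hand":85},{"x":-43,"y":-35.6,"z":0,"rx":0,"ry":0,"rz":0,"hand":85},{"x":-43,"y":-35.6,"z":0,"rx":0,"ry":0,"rz":0,"hand":85},{"x":-43,"y":-35.6,"z":0,"rx":0,"ry":0,"rz":0,"hand":85},{"x":-43,"y":-35.6,"z":0,"rx":0,"ry":0,"rz":0,"hand":85},{"x":-43,"y":-35.6,"z":0,"rx":0,"ry":0,"rz":0,"hand":85},{"x":-43,"y":-35.6,"z":0,"rx":0,"ry":0,"rz":0,"hand":85},{"x":0,"y":0,"z":0,"rx":0,"ry":0,"rz":-0.11,"hand":60},{"x":0,"y":0,"z":0,"rx":0,"ry":0,"rz":-0.11,"hand":60},{"x":0,"y":0,"z":0,"rx":0,"ry":0,"rz":0,"hand":60},{"x":0,"y":0,"z":0,"rx":0,"ry":0,"rz":0,"hand":60}]'
python3 - <<'E'
from h import *
st=sense(); print(st['eef_pos'],st['tcp_rot'],st['qpos'])
w=get_calibration("wrist"); f=grab_frame("wrist"); cv2.imwrite("pics/w2.png",f[:,:,::-1])
print(proj(w,(549,-23,235)))
E
```

```text
clock: 2.4
eef_pos: [552.0, -24.0, 331.2]
tcp_rot: [-3.142, -0.0, 2.95]
contact_force: [0.1, -0.5, 0.5]
opening: 0.701
grasp_force: 0.0
[551.96491856 -24.0065613  331.19113692] [-3.14158026e+00 -1.94641911e-04  2.94967878e+00] [-4.61904451e-02  1.57231571e-01  1.66836608e+00  1.65355260e-05
  1.31618938e+00 -1.42507707e+00]
[323.21806476 195.34268307]
```

View pics/w2.png

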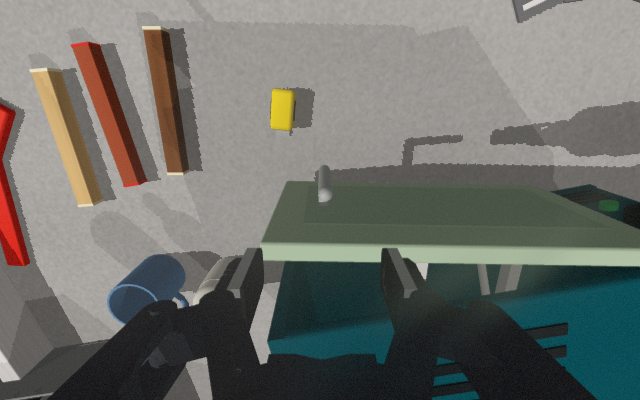

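The handle top is at (325,195), which matches the prediction within 2 px. The blanks are pale, red and dark, all with painted ends. I'll descend and grip.

```bash
python3 -m creep '[{"x":3,"y":0.5,"z":45,"rx":0,"ry":0,"rz":0,"hand":60},{"x":0,"y":0,"z":45,"rx":0,"ry":0,"rz":0,"hand":60},{"x":0,"y":0,"z":45,"rx":0,"ry":0,"rz":0,"hand":60},{"x":0,"y":0,"z":0,"rx":0,"ry":0,"rz":0,"hand":4},{"x":0,"y":0,"z":0,"rx":0,"ry":0,"rz":0,"hand":4},{"x":0,"y":0,"z":0,"rx":0,"ry":0,"rz":0,"hand":4},{"x":0,"y":0,"z":0,"rx":0,"ry":0,"rz":0,"hand":4},{"x":0,"y":0,"z":0,"rx":0,"ry":0,"rz":0,"hand":4},{"x":0,"y":0,"z":0,"rx":0,"ry":0,"rz":0,"hand":4},{"x":0,"y":0,"z":0,"rx":0,"ry":0,"rz":0,"hand":4}]' 50
```

```text
clock: 3.7
eef_pos: [551.6, -21.5, 198.7]
tcp_rot: [3.138, 0.005, 2.951]
contact_force: [3.9, 10.0, -2.8]
opening: 0.128
grasp_force: 48.6
```

```bash
python3 -m creep '[{"x":12.4,"y":2.2,"z":0,"rx":0,"ry":0,"rz":0.04,"hand":4},{"x":24.7,"y":5,"z":0,"rx":0,"ry":0,"rz":0.08,"hand":4},{"x":24.7,"y":5,"z":0,"rx":0,"ry":0,"rz":0.08,"hand":4},{"x":24.7,"y":5,"z":0,"rx":0,"ry":0,"rz":0.08,"hand":4},{"x":24.7,"y":5,"z":0,"rx":0,"ry":0,"rz":0.08,"hand":4},{"x":24.7,"y":5,"z":0,"rx":0,"ry":0,"rz":0.08,"hand":4}]'; python3 -m creep '[{"x":24.7,"y":5,"z":0,"rx":0,"ry":0,"rz":0.08,"hand":4},{"x":24.7,"y":5,"z":0,"rx":0,"ry":0,"rz":0.08,"hand":4},{"x":24.7,"y":5,"z":0,"rx":0,"ry":0,"rz":0.08,"hand":4},{"x":24.7,"y":5,"z":0,"rx":0,"ry":0,"rz":0.08,"hand":4},{"x":24.7,"y":5,"z":0,"rx":0,"ry":0,"rz":0.08,"hand":4}]'
```

```text
clock: 4.45
eef_pos: [439.5, 55.1, 198.8]
tcp_rot: [3.127, 0.008, 2.507]
contact_force: [30.4, 26.6, -29.3]
opening: 0.123
grasp_force: 50.3
clock: 5.08
eef_pos: [374.2, 160.4, 198.9]
tcp_rot: [3.118, 0.004, 2.109]
contact_force: [50.9, 15.4, -51.4]
opening: 0.121
grasp_force: 50.1
```

```bash
python3 -m creep '[{"x":0,"y":0,"z":0,"rx":0,"ry":0,"rz":0,"hand":30},{"x":0,"y":0,"z":0,"rx":0,"ry":0,"rz":0,"hand":30},{"x":0,"y":0,"z":0,"rx":0,"ry":0,"rz":0,"hand":30}]'
python3 - <<'E'
import numpy as np
from h import *
P=np.array([[551.6,-21.5],[439.5,55.1],[374.2,160.4]])
A=np.c_[2*P,np.ones(3)]; s=np.linalg.solve(A,(P**2).sum(1)); print(s[:2],np.sqrt(s[2]+s[:2]@s[:2]))
w=get_calibration("wrist"); f=grab_frame("wrist"); cv2.imwrite("pics/w3.png",f[:,:,::-1])
E
```

```text
clock: 5.45
eef_pos: [366.4, 156.2, 197.8]
tcp_rot: [3.137, 0.001, 2.111]
contact_force: [5.2, 2.9, 3.4]
opening: 0.352
grasp_force: 2.9
[668.62417611 270.08479297] 314.1915805437655
```

View pics/w3.png

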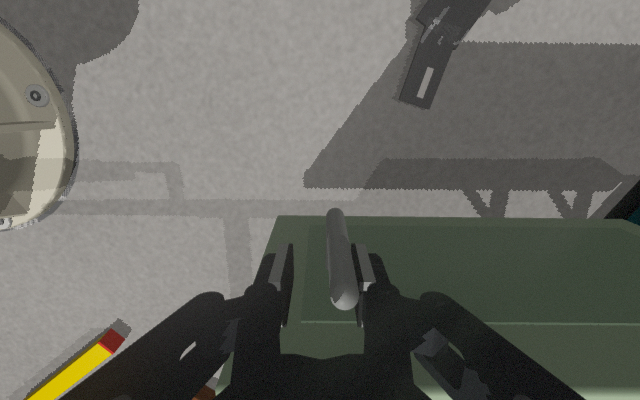

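The bar sits against the hinge-side finger at about (340,290). The circle fit puts the hinge at (668.5,270) with radius 314, so I'll re-centre and continue.

```bash
python3 -m creep '[{"x":-0.7,"y":9,"z":0,"rx":0,"ry":0,"rz":0,"hand":30},{"x":0,"y":0,"z":0,"rx":0,"ry":0,"rz":0,"hand":4},{"x":0,"y":0,"z":0,"rx":0,"ry":0,"rz":0,"hand":4},{"x":0,"y":0,"z":0,"rx":0,"ry":0,"rz":0,"hand":4},{"x":0,"y":0,"z":0,"rx":0,"ry":0,"rz":0,"hand":4},{"x":12.3,"y":2.6,"z":0,"rx":0,"ry":0,"rz":0.04,"hand":4},{"x":24.5,"y":5.5,"z":0,"rx":0,"ry":0,"rz":0.08,"hand":4},{"x":24.5,"y":5.5,"z":0,"rx":0,"ry":0,"rz":0.08,"hand":4},{"x":24.5,"y":5.5,"z":0,"rx":0,"ry":0,"rz":0.08,"hand":4}]'; python3 -m creep '[{"x":24.5,"y":5.5,"z":0,"rx":0,"ry":0,"rz":0.08,"hand":4},{"x":24.5,"y":5.5,"z":0,"rx":0,"ry":0,"rz":0.08,"hand":4},{"x":24.5,"y":5.5,"z":0,"rx":0,"ry":0,"rz":0.08,"hand":4},{"x":12.3,"y":2.5,"z":0,"rx":0,"ry":0,"rz":0.04,"hand":4},{"x":0,"y":0,"z":0,"rx":0,"ry":0,"rz":0,"hand":4}]'
```

```text
clock: 6.62
eef_pos: [355.3, 246.0, 196.5]
tcp_rot: [3.138, 0.001, 1.829]
contact_force: [15.5, -1.4, -6.3]
opening: 0.129
grasp_force: 49.3
clock: 7.25
eef_pos: [360.8, 333.5, 196.5]
tcp_rot: [3.139, -0.0, 1.552]
contact_force: [9.1, -1.4, 1.5]
opening: 0.125
grasp_force: 50.2
```

```bash
python3 -m creep '[{"x":0,"y":0,"z":0,"rx":0,"ry":0,"rz":0,"hand":40},{"x":0,"y":0,"z":0,"rx":0,"ry":0,"rz":0,"hand":40},{"x":0,"y":0,"z":0,"rx":0,"ry":0,"rz":0,"hand":40},{"x":0,"y":0,"z":-40,"rx":0,"ry":0,"rz":0,"hand":40},{"x":0,"y":0,"z":-55,"rx":0,"ry":0,"rz":0,"hand":40},{"x":0,"y":0,"z":-55,"rx":0,"ry":0,"rz":0,"hand":40}]'; python3 -m creep '[{"x":-46.6,"y":7.5,"z":0,"rx":0,"ry":0,"rz":0,"hand":55},{"x":-46.6,"y":7.5,"z":0,"rx":0,"ry":0,"rz":0,"hand":55},{"x":-46.6,"y":7.5,"z":0,"rx":0,"ry":0,"rz":0,"hand":55},{"x":-46.6,"y":7.5,"z":0,"rx":0,"ry":0,"rz":0,"hand":55},{"x":-46.6,"y":7.5,"z":0,"rx":0,"ry":0,"rz":0,"hand":55},{"x":-46.6,"y":7.5,"z":0,"rx":0,"ry":0,"rz":0,"hand":55},{"x":-46.6,"y":7.5,"z":0,"rx":0,"ry":0,"rz":0,"hand":55},{"x":-46.6,"y":7.5,"z":0,"rx":0,"ry":0,"rz":0,"hand":55},{"x":-46.6,"y":7.5,"z":0,"rx":0,"ry":0,"rz":0,"hand":55},{"x":-46.6,"y":7.5,"z":0,"rx":0,"ry":0,"rz":0,"hand":55},{"x":-46.6,"y":7.5,"z":0,"rx":0,"ry":0,"rz":0,"hand":55},{"x":-46.6,"y":7.5,"z":0,"rx":0,"ry":0,"rz":0,"hand":55}]'; python3 -m creep '[{"x":0,"y":0,"z":0,"rx":0,"ry":0,"rz":-0.14,"hand":55},{"x":0,"y":0,"z":0,"rx":0,"ry":0,"rz":-0.14,"hand":55},{"x":0,"y":0,"z":0,"rx":0,"ry":0,"rz":-0.14,"hand":55},{"x":0,"y":0,"z":0,"rx":0,"ry":0,"rz":-0.14,"hand":55},{"x":0,"y":0,"z":0,"rx":0,"ry":0,"rz":-0.14,"hand":55},{"x":0,"y":0,"z":0,"rx":0,"ry":0,"rz":-0.14,"hand":55},{"x":0,"y":0,"z":0,"rx":0,"ry":0,"rz":-0.14,"hand":55},{"x":0,"y":0,"z":0,"rx":0,"ry":0,"rz":-0.14,"hand":55},{"x":0,"y":0,"z":0,"rx":0,"ry":0,"rz":-0.14,"hand":55},{"x":0,"y":0,"z":0,"rx":0,"ry":0,"rz":-0.14,"hand":55},{"x":0,"y":0,"z":0,"rx":0,"ry":0,"rz":0,"hand":55}]'
python3 - <<'E'
from h import *
w=get_calibration("wrist"); f=grab_frame("wrist"); t=grab_frame("top")
cv2.imwrite("pics/w4.png",f[:,:,::-1]); cv2.imwrite("pics/t4.png",t[:,:,::-1])
cv2.imwrite("pics/v4.png",np.vstack([cv2.resize(f[:,:,::-1],(480,300)),cv2.resize(t[100:260,190:446,::-1],(480,300),interpolation=cv2.INTER_CUBIC)]))
np.savez("w4.npz",**w); print(sense()['eef_pos'],sense()['tcp_rot'])
E
```

```text
clock: 8.0
eef_pos: [358.4, 332.3, 347.8]
tcp_rot: [-3.141, 0.0, 1.552]
contact_force: [0.3, 0.3, 0.3]
opening: 0.467
grasp_force: 0.0
clock: 9.5
eef_pos: [438.0, -229.6, 346.3]
tcp_rot: [-3.142, -0.0, 1.551]
contact_force: [0.4, -0.1, -0.6]
opening: 0.646
grasp_force: 0.0
clock: 10.88
eef_pos: [438.0, -228.0, 346.2]
tcp_rot: [3.141, -0.0, 2.951]
contact_force: [0.2, 0.3, 0.2]
opening: 0.644
grasp_force: 0.0
[ 438.13113564 -228.03955937  346.1977573 ] [ 3.14146067e+00 -2.65106587e-04  2.94857268e+00]
```

View pics/v4.png

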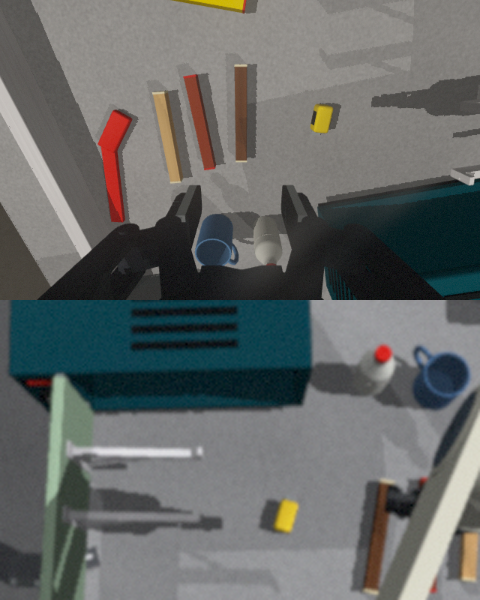

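The wrist view shows the dark blank at about (321,150) full-size px, still in place. The top view shows the door open, with the arms near v=181 and v=215. Next I'll measure both.

```bash
cat >> h.py <<'E'
def blanks(name,f,c,box,z=22):
    x0,x1,y0,y1=box; hsv=cv2.cvtColor(np.ascontiguousarray(f),cv2.COLOR_RGB2HSV)
    m=np.zeros(f.shape[:2],np.uint8); m[y0:y1,x0:x1]=(hsv[y0:y1,x0:x1,1]>70)*255
    # include cream ends
    for k in cv2.findContours(cv2.morphologyEx(m,cv2.MORPH_CLOSE,np.ones((3,3))),0,2)[0]:
        if cv2.contourArea(k)<150: continue
        r=cv2.minAreaRect(k); B=cv2.boxPoints(r); W=np.array([plane(c,p[0],p[1],z) for p in B])
        e=[W[1]-W[0],W[2]-W[1]]; L=[np.linalg.norm(q) for q in e]; q=e[int(np.argmax(L))]
        ctr=plane(c,*r[0],z); an=np.arctan(q[1]/q[0])
        print(name,np.round(r[0]),f[int(r[0][1]),int(r[0][0])],"ctr",ctr.round(1),"ang",round(an,3),"size",np.round(L))
E
python3 - <<'E'
from h import *
f=cv2.imread("pics/w4.png")[:,:,::-1]; w=dict(np.load("w4.npz")); c=get_calibration("top")
blanks("w",f,w,(180,360,60,260))
for q in [(224.7,181),(298,181),(225,215),(300,217)]: print(q,plane(c,*q,190).round())
t=cv2.imread("pics/t4.png")[:,:,::-1]; crop(t,200,330,130,290,3.7,"t4c")
st=sense(); R=Ro.from_euler('xyz',st['tcp_rot']).as_matrix(); print(R.round(3))
E
```

```text
w [225. 183.] [184 152 103] ctr [ 457.5 -388.6   22. ] ang -0.086 size [ 30. 195.]
w [267. 163.] [131  63  44] ctr [ 438.5 -315.8   22. ] ang -0.027 size [ 28. 202.]
w [320. 151.] [98 65 48] ctr [ 436.5 -230.2   22. ] ang -0.183 size [ 22. 191.]
(224.7, 181) [560. 281. 190.]
(298, 181) [557.  68. 190.]
(225, 215) [460. 277. 190.]
(300, 217) [452.  62. 190.]
[[-0.981  0.192 -0.   ]
 [ 0.192  0.981  0.   ]
 [ 0.     0.    -1.   ]]
```

View pics/t4c.png

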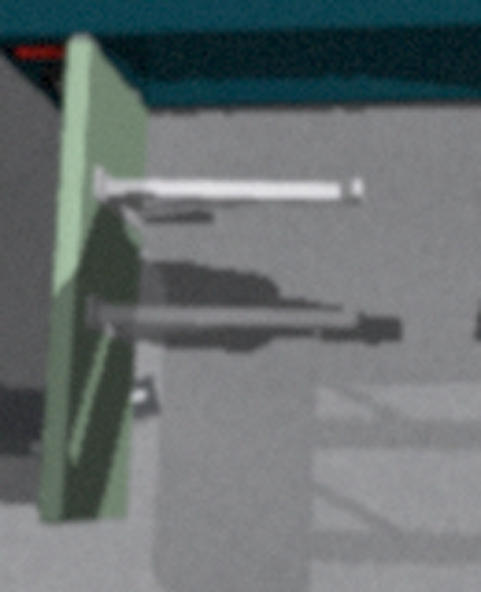

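Both arms are visible: tips at about (294.6,181) and (294.6,216), bases at about (226,180) and (226,214). That puts the rack point at about (512,274) with arms pointing along -y, consistent with an opening angle of 1.60. I'll grasp the dark blank.

```bash
python3 -m creep '[{"x":0,"y":-2,"z":55,"rx":0,"ry":0,"rz":0,"hand":55},{"x":0,"y":0,"z":60,"rx":0,"ry":0,"rz":0,"hand":55},{"x":0,"y":0,"z":60,"rx":0,"ry":0,"rz":0,"hand":55},{"x":0,"y":0,"z":60,"rx":0,"ry":0,"rz":0,"hand":55},{"x":0,"y":0,"z":60,"rx":0,"ry":0,"rz":0,"hand":55},{"x":0,"y":0,"z":30,"rx":0,"ry":0,"rz":0,"hand":55},{"x":0,"y":0,"z":12,"rx":0,"ry":0,"rz":0,"hand":55},{"x":0,"y":0,"z":6,"rx":0,"ry":0,"rz":0,"hand":55},{"x":0,"y":0,"z":0,"rx":0,"ry":0,"rz":0,"hand":55},{"x":0,"y":0,"z":0,"rx":0,"ry":0,"rz":0,"hand":10},{"x":0,"y":0,"z":0,"rx":0,"ry":0,"rz":0,"hand":10},{"x":0,"y":0,"z":0,"rx":0,"ry":0,"rz":0,"hand":10},{"x":0,"y":0,"z":0,"rx":0,"ry":0,"rz":0,"hand":10},{"x":0,"y":0,"z":0,"rx":0,"ry":0,"rz":0,"hand":10}]' 60
```

```text
clock: 12.72
eef_pos: [438.6, -230.5, 4.4]
tcp_rot: [-3.141, 0.002, 2.952]
contact_force: [-1.1, 0.6, 8.3]
opening: 0.265
grasp_force: 59.5
```

```bash
python3 -m creep '[{"x":0,"y":0,"z":-20,"rx":0,"ry":0,"rz":0,"hand":10},{"x":0,"y":0,"z":-50,"rx":0,"ry":0,"rz":0,"hand":10},{"x":0,"y":0,"z":-55,"rx":0,"ry":0,"rz":0,"hand":10},{"x":0,"y":0,"z":-55,"rx":0,"ry":0,"rz":0,"hand":10},{"x":0,"y":0,"z":-55,"rx":0,"ry":0,"rz":0,"hand":10},{"x":0,"y":0,"z":-51,"rx":0,"ry":0,"rz":0,"hand":10},{"x":1.5,"y":46.5,"z":0,"rx":0,"ry":0,"rz":0,"hand":10},{"x":1.5,"y":46.5,"z":0,"rx":0,"ry":0,"rz":0,"hand":10},{"x":1.5,"y":46.5,"z":0,"rx":0,"ry":0,"rz":0,"hand":10},{"x":1.5,"y":46.5,"z":0,"rx":0,"ry":0,"rz":0,"hand":10},{"x":1.5,"y":46.5,"z":0,"rx":0,"ry":0,"rz":0,"hand":10},{"x":1.5,"y":46.5,"z":0,"rx":0,"ry":0,"rz":0,"hand":10},{"x":1.5,"y":46.5,"z":0,"rx":0,"ry":0,"rz":0,"hand":10},{"x":1.5,"y":46.5,"z":0,"rx":0,"ry":0,"rz":0,"hand":10},{"x":1.5,"y":46.5,"z":0,"rx":0,"ry":0,"rz":0,"hand":10},{"x":1.5,"y":46.5,"z":0,"rx":0,"ry":0,"rz":0,"hand":10},{"x":0,"y":0,"z":0,"rx":0,"ry":0,"rz":-0.084,"hand":10},{"x":0,"y":0,"z":0,"rx":0,"ry":0,"rz":-0.084,"hand":10},{"x":0,"y":0,"z":0,"rx":0,"ry":0,"rz":0,"hand":10}]'
python3 - <<'E'
from h import *
w=get_calibration("wrist"); f=grab_frame("wrist"); s=grab_frame("side")
cv2.imwrite("pics/v5.png",np.vstack([cv2.resize(f[:,:,::-1],(480,300)),cv2.resize(s[100:260,280:536,::-1],(480,300),interpolation=cv2.INTER_CUBIC)]))
for y in (274,69):
  for x in (562,462): print(x,y,(proj(w,(x,y,190))*.75).round())
st=sense();print(st['eef_pos'],st['tcp_rot'],st['qpos'])
E
```

```text
clock: 15.1
eef_pos: [510.6, 229.4, 289.6]
tcp_rot: [3.142, 0.0, 3.119]
contact_force: [0.7, -0.0, -0.6]
opening: 0.267
grasp_force: 59.1
562 274 [281. 189.]
462 274 [284. 103.]
562 69 [108. 192.]
462 69 [ 89. 108.]
[510.78755584 229.24155964 289.55041615] [3.14144337e+00 2.93277744e-04 3.11762813e+00] [ 4.19170955e-01  1.99472355e-01  1.70817091e+00  9.66150099e-06
  1.23362043e+00 -1.12766407e+00]
```

View pics/v5.png

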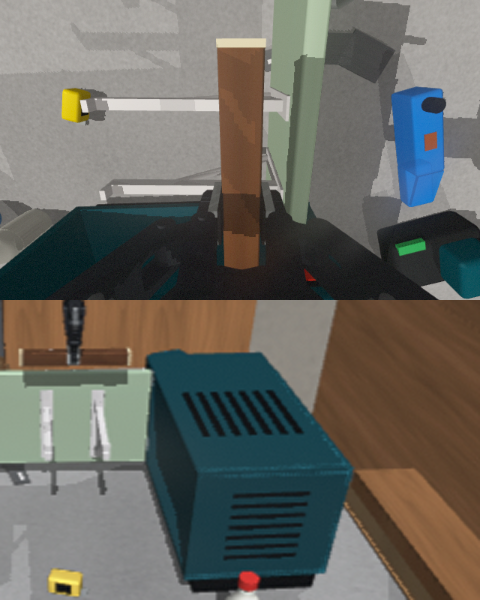

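The prediction matches: arm bases and tips are at (281,105) and (85,105) in the wrist view, and the blank is centred across both arms and clear of the door panel. I'll lower and release.

```bash
python3 -m creep '[{"x":0,"y":0,"z":40,"rx":0,"ry":0,"rz":0,"hand":10},{"x":0,"y":0,"z":30,"rx":0,"ry":0,"rz":0,"hand":10},{"x":0,"y":0,"z":15,"rx":0,"ry":0,"rz":0,"hand":10},{"x":0,"y":0,"z":6,"rx":0,"ry":0,"rz":0,"hand":10},{"x":0,"y":0,"z":3,"rx":0,"ry":0,"rz":0,"hand":10},{"x":0,"y":0,"z":0,"rx":0,"ry":0,"rz":0,"hand":10},{"x":0,"y":0,"z":0,"rx":0,"ry":0,"rz":0,"hand":10}]'
```

```text
clock: 16.08
eef_pos: [511.3, 229.6, 196.0]
tcp_rot: [3.141, 0.001, 3.12]
contact_force: [0.2, -0.1, -0.8]
opening: 0.262
grasp_force: 59.1
```

```bash
python3 -m creep '[{"x":0,"y":0,"z":1.5,"rx":0,"ry":0,"rz":0,"hand":10},{"x":0,"y":0,"z":0,"rx":0,"ry":0,"rz":0,"hand":40},{"x":0,"y":0,"z":0,"rx":0,"ry":0,"rz":0,"hand":40},{"x":0,"y":0,"z":0,"rx":0,"ry":0,"rz":0,"hand":40},{"x":0,"y":0,"z":-10,"rx":0,"ry":0,"rz":0,"hand":40},{"x":0,"y":0,"z":-40,"rx":0,"ry":0,"rz":0,"hand":40},{"x":0,"y":0,"z":-45,"rx":0,"ry":0,"rz":0,"hand":40},{"x":0,"y":0,"z":-45,"rx":0,"ry":0,"rz":0,"hand":50},{"x":5.6,"y":-49.7,"z":0,"rx":0,"ry":0,"rz":0,"hand":50},{"x":5.6,"y":-49.7,"z":0,"rx":0,"ry":0,"rz":0,"hand":50},{"x":5.6,"y":-49.7,"z":0,"rx":0,"ry":0,"rz":0,"hand":50},{"x":5.6,"y":-49.7,"z":0,"rx":0,"ry":0,"rz":0,"hand":50},{"x":5.6,"y":-49.7,"z":0,"rx":0,"ry":0,"rz":0,"hand":50},{"x":5.6,"y":-49.7,"z":0,"rx":0,"ry":0,"rz":0,"hand":50},{"x":5.6,"y":-49.7,"z":0,"rx":0,"ry":0,"rz":0,"hand":50},{"x":5.6,"y":-49.7,"z":0,"rx":0,"ry":0,"rz":0,"hand":50},{"x":5.6,"y":-49.7,"z":0,"rx":0,"ry":0,"rz":0,"hand":50},{"x":5.6,"y":-49.7,"z":0,"rx":0,"ry":0,"rz":0,"hand":50},{"x":5.6,"y":-49.7,"z":0,"rx":0,"ry":0,"rz":0,"hand":50},{"x":0,"y":0,"z":0,"rx":0,"ry":0,"rz":0,"hand":50}]'
python3 - <<'E'
from h import *
w=get_calibration("wrist"); f=grab_frame("wrist"); t=grab_frame("top")
cv2.imwrite("pics/w6.png",f[:,:,::-1]);cv2.imwrite("pics/t6.png",t[:,:,::-1])
cv2.imwrite("pics/v6.png",np.vstack([cv2.resize(f[:,:,::-1],(480,300)),cv2.resize(t[100:260,190:446,::-1],(480,300),interpolation=cv2.INTER_CUBIC)]))
blanks("w",f,w,(150,420,40,250))
blanks("t",t,get_calibration("top"),(228,300,150,250),214)
E
```

```text
clock: 18.58
eef_pos: [437.1, -318.6, 334.3]
tcp_rot: [-3.141, 0.001, 3.117]
contact_force: [-1.1, 0.8, 0.2]
opening: 0.585
grasp_force: 0.0
w [189. 183.] [187  39  32] ctr [ 478.3 -526.4   22. ] ang -0.481 size [230.  61.]
w [275. 167.] [176 142  98] ctr [ 456.9 -391.2   22. ] ang -0.117 size [194.  26.]
w [324. 153.] [127  60  43] ctr [ 438.  -316.4   22. ] ang -0.041 size [202.  24.]
t [238. 196.] [93 59 37] ctr [510.8 234.4 214. ] ang -0.066 size [190.  29.]
t [266. 154.] [ 5 56 67] ctr [632.2 157.6 214. ] ang 1.557 size [190.  24.]
```

View pics/v6.png

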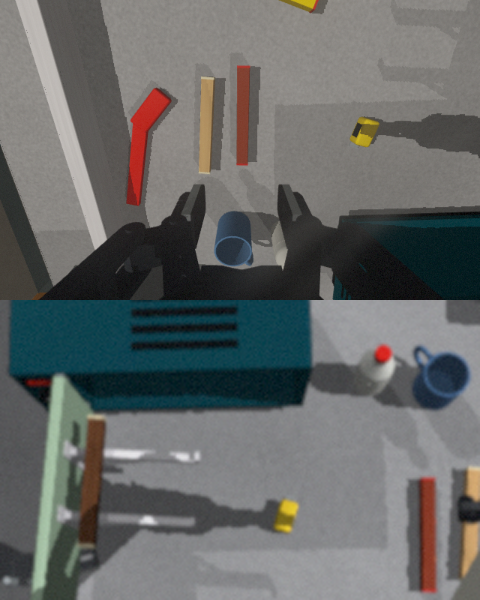

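The dark blank lies across both arms at (92,480). The red blank is unchanged at world (438,-316), so I'll grasp it.

```bash
python3 -m creep '[{"x":-1,"y":2,"z":55,"rx":0,"ry":0,"rz":0.015,"hand":50},{"x":0,"y":0,"z":60,"rx":0,"ry":0,"rz":0,"hand":50},{"x":0,"y":0,"z":60,"rx":0,"ry":0,"rz":0,"hand":50},{"x":0,"y":0,"z":60,"rx":0,"ry":0,"rz":0,"hand":50},{"x":0,"y":0,"z":50,"rx":0,"ry":0,"rz":0,"hand":50},{"x":0,"y":0,"z":30,"rx":0,"ry":0,"rz":0,"hand":50},{"x":0,"y":0,"z":11,"rx":0,"ry":0,"rz":0,"hand":50},{"x":0,"y":0,"z":4,"rx":0,"ry":0,"rz":0,"hand":50},{"x":0,"y":0,"z":0,"rx":0,"ry":0,"rz":0,"hand":50},{"x":0,"y":0,"z":0,"rx":0,"ry":0,"rz":0,"hand":10},{"x":0,"y":0,"z":0,"rx":0,"ry":0,"rz":0,"hand":10},{"x":0,"y":0,"z":0,"rx":0,"ry":0,"rz":0,"hand":10},{"x":0,"y":0,"z":0,"rx":0,"ry":0,"rz":0,"hand":10},{"x":0,"y":0,"z":0,"rx":0,"ry":0,"rz":0,"hand":10}]' 60
```

```text
clock: 20.42
eef_pos: [439.2, -314.4, 5.1]
tcp_rot: [-3.141, 0.002, 3.105]
contact_force: [-0.5, 0.3, 7.7]
opening: 0.262
grasp_force: 59.6
```

```bash
python3 -m creep '[{"x":0,"y":0,"z":-20,"rx":0,"ry":0,"rz":-0.015,"hand":10},{"x":0,"y":0,"z":-50,"rx":0,"ry":0,"rz":0,"hand":10},{"x":0,"y":0,"z":-55,"rx":0,"ry":0,"rz":0,"hand":10},{"x":0,"y":0,"z":-55,"rx":0,"ry":0,"rz":0,"hand":10},{"x":0,"y":0,"z":-55,"rx":0,"ry":0,"rz":0,"hand":10},{"x":0,"y":0,"z":-50,"rx":0,"ry":0,"rz":0,"hand":10},{"x":-6.2,"y":49,"z":0,"rx":0,"ry":0,"rz":0,"hand":10},{"x":-6.2,"y":49,"z":0,"rx":0,"ry":0,"rz":0,"hand":10},{"x":-6.2,"y":49,"z":0,"rx":0,"ry":0,"rz":0,"hand":10},{"x":-6.2,"y":49,"z":0,"rx":0,"ry":0,"rz":0,"hand":10},{"x":-6.2,"y":49,"z":0,"rx":0,"ry":0,"rz":0,"hand":10},{"x":-6.2,"y":49,"z":0,"rx":0,"ry":0,"rz":0,"hand":10},{"x":-6.2,"y":49,"z":0,"rx":0,"ry":0,"rz":0,"hand":10},{"x":-6.2,"y":49,"z":0,"rx":0,"ry":0,"rz":0,"hand":10},{"x":-6.2,"y":49,"z":0,"rx":0,"ry":0,"rz":0,"hand":10},{"x":-6.2,"y":49,"z":0,"rx":0,"ry":0,"rz":0,"hand":10},{"x":0,"y":0,"z":0,"rx":0,"ry":0,"rz":0,"hand":10},{"x":0,"y":0,"z":0,"rx":0,"ry":0,"rz":0,"hand":10}]'
python3 - <<'E'
from h import *
w=get_calibration("wrist"); f=grab_frame("wrist"); cv2.imwrite("pics/w7.png",f[:,:,::-1])
hsv=cv2.cvtColor(f,cv2.COLOR_RGB2HSV)
m=((hsv[...,0]<12)&(hsv[...,1]>120)&(hsv[...,2]>60)).astype(np.uint8); m[:, :200]=0; m[:,440:]=0
for k in cv2.findContours(m,0,2)[0]:
    if cv2.contourArea(k)>300: r=cv2.minAreaRect(k); print(r, [plane(w,*p,306).round() for p in cv2.boxPoints(r)])
E
```

```text
clock: 22.68
eef_pos: [510.7, 174.4, 288.9]
tcp_rot: [-3.141, -0.0, 3.121]
contact_force: [0.1, -0.1, -0.4]
opening: 0.262
grasp_force: 59.2
((384.57537841796875, 237.09927368164062), (110.18560791015625, 20.58555793762207), 88.33971405029297) [array([466., 196., 306.]), array([465., 205., 306.]), array([521., 209., 306.]), array([521., 199., 306.])]
((321.5, 208.5), (301.0, 65.0), 90.0) [array([416., 163., 306.]), array([417., 188., 306.]), array([561., 189., 306.]), array([561., 155., 306.])]
```

```bash
python3 -m creep '[{"x":3,"y":0,"z":40,"rx":0,"ry":0,"rz":0,"hand":10},{"x":0,"y":0,"z":30,"rx":0,"ry":0,"rz":0,"hand":10},{"x":0,"y":0,"z":15,"rx":0,"ry":0,"rz":0,"hand":10},{"x":0,"y":0,"z":6,"rx":0,"ry":0,"rz":0,"hand":10},{"x":0,"y":0,"z":2.5,"rx":0,"ry":0,"rz":0,"hand":10},{"x":0,"y":0,"z":0,"rx":0,"ry":0,"rz":0,"hand":10},{"x":0,"y":0,"z":0,"rx":0,"ry":0,"rz":0,"hand":10}]'
```

```text
clock: 23.6
eef_pos: [508.5, 174.9, 196.0]
tcp_rot: [3.141, 0.001, 3.12]
contact_force: [-0.2, -0.1, -1.2]
opening: 0.264
grasp_force: 59.2
```

```bash
python3 -m creep '[{"x":0,"y":0,"z":1,"rx":0,"ry":0,"rz":0,"hand":10},{"x":0,"y":0,"z":0,"rx":0,"ry":0,"rz":0,"hand":40},{"x":0,"y":0,"z":0,"rx":0,"ry":0,"rz":0,"hand":40},{"x":0,"y":0,"z":0,"rx":0,"ry":0,"rz":0,"hand":40},{"x":0,"y":0,"z":-10,"rx":0,"ry":0,"rz":0,"hand":40},{"x":0,"y":0,"z":-40,"rx":0,"ry":0,"rz":0,"hand":40},{"x":0,"y":0,"z":-45,"rx":0,"ry":0,"rz":0,"hand":40},{"x":0,"y":0,"z":-45,"rx":0,"ry":0,"rz":0,"hand":50},{"x":3.7,"y":-51.6,"z":0,"rx":0,"ry":0,"rz":0,"hand":50},{"x":3.7,"y":-51.6,"z":0,"rx":0,"ry":0,"rz":0,"hand":50},{"x":3.7,"y":-51.6,"z":0,"rx":0,"ry":0,"rz":0,"hand":50},{"x":3.7,"y":-51.6,"z":0,"rx":0,"ry":0,"rz":0,"hand":50},{"x":3.7,"y":-51.6,"z":0,"rx":0,"ry":0,"rz":0,"hand":50},{"x":3.7,"y":-51.6,"z":0,"rx":0,"ry":0,"rz":0,"hand":50},{"x":3.7,"y":-51.6,"z":0,"rx":0,"ry":0,"rz":0,"hand":50},{"x":3.7,"y":-51.6,"z":0,"rx":0,"ry":0,"rz":0,"hand":50},{"x":3.7,"y":-51.6,"z":0,"rx":0,"ry":0,"rz":0,"hand":50},{"x":3.7,"y":-51.6,"z":0,"rx":0,"ry":0,"rz":0,"hand":50},{"x":3.7,"y":-51.6,"z":0,"rx":0,"ry":0,"rz":0,"hand":50}]'; python3 -m creep '[{"x":0,"y":0,"z":0,"rx":0,"ry":0,"rz":0.085,"hand":50},{"x":0,"y":0,"z":0,"rx":0,"ry":0,"rz":0,"hand":50}]'
python3 - <<'E'
from h import *
w=get_calibration("wrist"); f=grab_frame("wrist"); t=grab_frame("top")
cv2.imwrite("pics/w8.png",f[:,:,::-1]);cv2.imwrite("pics/t8.png",t[:,:,::-1])
blanks("w",f,w,(150,420,40,260))
blanks("t",t,get_calibration("top"),(228,300,160,250),214)
E
```

```text
clock: 25.98
eef_pos: [454.7, -393.6, 335.1]
tcp_rot: [-3.141, 0.001, 3.12]
contact_force: [1.5, 0.1, 1.0]
opening: 0.584
grasp_force: 0.0
clock: 26.22
eef_pos: [454.8, -392.3, 334.6]
tcp_rot: [3.141, -0.0, 3.034]
contact_force: [1.2, -0.0, -0.1]
opening: 0.588
grasp_force: 0.0
w [235. 184.] [177  39  34] ctr [ 488.  -531.2   22. ] ang -0.462 size [253.  60.]
w [322. 154.] [169 140  94] ctr [ 457.  -392.8   22. ] ang -0.098 size [ 23. 193.]
t [238. 196.] [94 59 39] ctr [509.5 234.6 214. ] ang -0.05 size [193.  30.]
t [260. 196.] [134  58  37] ctr [511.6 173.6 214. ] ang -0.012 size [204.  29.]
```

Both blanks are lying on the rack, centred at x≈510. The pale one is at (457,-393).

```bash
python3 -m creep '[{"x":-2,"y":0,"z":55,"rx":0,"ry":0,"rz":0,"hand":50},{"x":0,"y":0,"z":60,"rx":0,"ry":0,"rz":0,"hand":50},{"x":0,"y":0,"z":60,"rx":0,"ry":0,"rz":0,"hand":50},{"x":0,"y":0,"z":60,"rx":0,"ry":0,"rz":0,"hand":50},{"x":0,"y":0,"z":50,"rx":0,"ry":0,"rz":0,"hand":50},{"x":0,"y":0,"z":30,"rx":0,"ry":0,"rz":0,"hand":50},{"x":0,"y":0,"z":11,"rx":0,"ry":0,"rz":0,"hand":50},{"x":0,"y":0,"z":4,"rx":0,"ry":0,"rz":0,"hand":50},{"x":0,"y":0,"z":0,"rx":0,"ry":0,"rz":0,"hand":50},{"x":0,"y":0,"z":0,"rx":0,"ry":0,"rz":0,"hand":10},{"x":0,"y":0,"z":0,"rx":0,"ry":0,"rz":0,"hand":10},{"x":0,"y":0,"z":0,"rx":0,"ry":0,"rz":0,"hand":10},{"x":0,"y":0,"z":0,"rx":0,"ry":0,"rz":0,"hand":10},{"x":0,"y":0,"z":0,"rx":0,"ry":0,"rz":0,"hand":10}]' 60
```

```text
clock: 28.08
eef_pos: [457.8, -392.7, 5.7]
tcp_rot: [-3.14, 0.002, 3.035]
contact_force: [-0.9, 0.5, 6.3]
opening: 0.268
grasp_force: 60.5
```

```bash
python3 -m creep '[{"x":0,"y":0,"z":-20,"rx":0,"ry":0,"rz":0,"hand":10},{"x":0,"y":0,"z":-50,"rx":0,"ry":0,"rz":-0.085,"hand":10},{"x":0,"y":0,"z":-55,"rx":0,"ry":0,"rz":0,"hand":10},{"x":0,"y":0,"z":-55,"rx":0,"ry":0,"rz":0,"hand":10},{"x":0,"y":0,"z":-55,"rx":0,"ry":0,"rz":0,"hand":10},{"x":0,"y":0,"z":-50,"rx":0,"ry":0,"rz":0,"hand":10},{"x":-4,"y":51.1,"z":0,"rx":0,"ry":0,"rz":0,"hand":10},{"x":-4,"y":51.1,"z":0,"rx":0,"ry":0,"rz":0,"hand":10},{"x":-4,"y":51.1,"z":0,"rx":0,"ry":0,"rz":0,"hand":10},{"x":-4,"y":51.1,"z":0,"rx":0,"ry":0,"rz":0,"hand":10},{"x":-4,"y":51.1,"z":0,"rx":0,"ry":0,"rz":0,"hand":10},{"x":-4,"y":51.1,"z":0,"rx":0,"ry":0,"rz":0,"hand":10},{"x":-4,"y":51.1,"z":0,"rx":0,"ry":0,"rz":0,"hand":10},{"x":-4,"y":51.1,"z":0,"rx":0,"ry":0,"rz":0,"hand":10},{"x":-4,"y":51.1,"z":0,"rx":0,"ry":0,"rz":0,"hand":10},{"x":-4,"y":51.1,"z":0,"rx":0,"ry":0,"rz":0,"hand":10},{"x":0,"y":0,"z":0,"rx":0,"ry":0,"rz":0,"hand":10},{"x":0,"y":0,"z":0,"rx":0,"ry":0,"rz":0,"hand":10}]'
```

```text
clock: 30.32
eef_pos: [507.7, 117.8, 290.0]
tcp_rot: [-3.141, 0.0, 3.121]
contact_force: [0.6, -1.0, -1.3]
opening: 0.262
grasp_force: 59.5
```

```bash
python3 -m creep '[{"x":-1,"y":0,"z":40,"rx":0,"ry":0,"rz":0,"hand":10},{"x":0,"y":0,"z":30,"rx":0,"ry":0,"rz":0,"hand":10},{"x":0,"y":0,"z":15,"rx":0,"ry":0,"rz":0,"hand":10},{"x":0,"y":0,"z":6,"rx":0,"ry":0,"rz":0,"hand":10},{"x":0,"y":0,"z":2.5,"rx":0,"ry":0,"rz":0,"hand":10},{"x":0,"y":0,"z":0,"rx":0,"ry":0,"rz":0,"hand":10},{"x":0,"y":0,"z":0,"rx":0,"ry":0,"rz":0,"hand":10}]'
python3 - <<'E'
from h import *
w=grab_frame("wrist"); s=grab_frame("side"); 
cv2.imwrite("pics/v9.png",np.vstack([cv2.resize(w[:,:,::-1],(480,300)),cv2.resize(s[100:260,240:496,::-1],(480,300),interpolation=cv2.INTER_CUBIC)]))
E
```

```text
clock: 31.2
eef_pos: [509.6, 118.1, 196.5]
tcp_rot: [3.141, 0.001, 3.12]
contact_force: [0.9, -0.2, -0.9]
opening: 0.267
grasp_force: 59.5
```

View pics/v9.png

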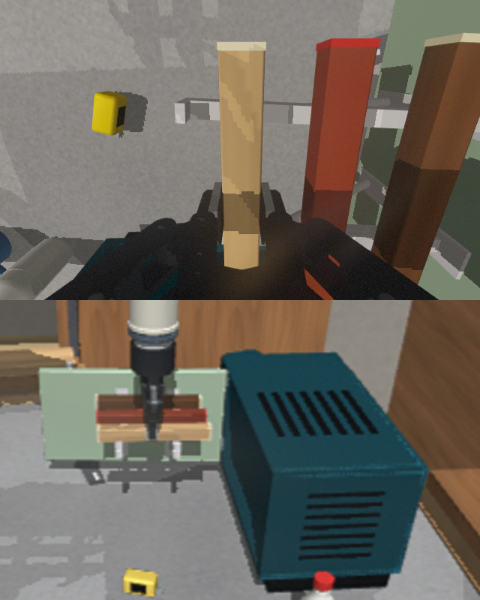

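All three blanks lie side by side across both arms (wrist view: pale at 241, red at 345, dark at 440). I'll release, then go back to the handle.

```bash
python3 -m creep '[{"x":0,"y":0,"z":1,"rx":0,"ry":0,"rz":0,"hand":10},{"x":0,"y":0,"z":0,"rx":0,"ry":0,"rz":0,"hand":40},{"x":0,"y":0,"z":0,"rx":0,"ry":0,"rz":0,"hand":40},{"x":0,"y":0,"z":0,"rx":0,"ry":0,"rz":0,"hand":40},{"x":0,"y":0,"z":-10,"rx":0,"ry":0,"rz":0,"hand":40},{"x":0,"y":0,"z":-40,"rx":0,"ry":0,"rz":0,"hand":40},{"x":0,"y":0,"z":-50,"rx":0,"ry":0,"rz":0,"hand":40},{"x":0,"y":0,"z":-50,"rx":0,"ry":0,"rz":0,"hand":50},{"x":30.7,"y":42.5,"z":0,"rx":0,"ry":0,"rz":0,"hand":50},{"x":30.7,"y":42.5,"z":0,"rx":0,"ry":0,"rz":0,"hand":50},{"x":30.7,"y":42.5,"z":0,"rx":0,"ry":0,"rz":0,"hand":50},{"x":30.7,"y":42.5,"z":0,"rx":0,"ry":0,"rz":0,"hand":50},{"x":30.7,"y":42.5,"z":0,"rx":0,"ry":0,"rz":0,"hand":50},{"x":0,"y":0,"z":0,"rx":0,"ry":0,"rz":0,"hand":50}]'; python3 -m creep '[{"x":0,"y":0,"z":0,"rx":0,"ry":0,"rz":0.14,"hand":50},{"x":0,"y":0,"z":0,"rx":0,"ry":0,"rz":0.14,"hand":50},{"x":0,"y":0,"z":0,"rx":0,"ry":0,"rz":0.14,"hand":50},{"x":0,"y":0,"z":0,"rx":0,"ry":0,"rz":0.14,"hand":50},{"x":0,"y":0,"z":0,"rx":0,"ry":0,"rz":0.14,"hand":50},{"x":0,"y":0,"z":0,"rx":0,"ry":0,"rz":0.14,"hand":50},{"x":0,"y":0,"z":0,"rx":0,"ry":0,"rz":0.14,"hand":50},{"x":0,"y":0,"z":0,"rx":0,"ry":0,"rz":0.14,"hand":50},{"x":0,"y":0,"z":0,"rx":0,"ry":0,"rz":0.14,"hand":50},{"x":0,"y":0,"z":0,"rx":0,"ry":0,"rz":0.14,"hand":50},{"x":0,"y":0,"z":0,"rx":0,"ry":0,"rz":0.168,"hand":50},{"x":0,"y":0,"z":0,"rx":0,"ry":0,"rz":0,"hand":50}]'
python3 - <<'E'
from h import *
w=get_calibration("wrist"); f=grab_frame("wrist"); t=grab_frame("top")
p=proj(w,(360.8,333.5,235)); print(p)
cv2.imwrite("pics/v10.png",np.vstack([cv2.resize(f[:,:,::-1],(480,300)),cv2.resize(t[100:260,190:446,::-1],(480,300),interpolation=cv2.INTER_CUBIC)]))
blanks("t",t,get_calibration("top"),(228,300,160,250),214)
E
```

```text
clock: 33.05
eef_pos: [358.4, 336.1, 345.5]
tcp_rot: [3.14, -0.0, 3.124]
contact_force: [0.9, 0.0, 0.2]
opening: 0.582
grasp_force: 0.0
clock: 34.55
eef_pos: [360.8, 333.1, 345.2]
tcp_rot: [3.141, -0.0, 1.552]
contact_force: [0.1, -1.2, 0.5]
opening: 0.586
grasp_force: 0.0
[320.97678969 192.8421035 ]
t [238. 196.] [88 55 38] ctr [510.7 234.7 214. ] ang -0.066 size [191.  29.]
t [280. 196.] [197 157 105] ctr [511.  117.4 214. ] ang -0.021 size [192.  26.]
t [260. 196.] [130  56  41] ctr [511.6 174.2 214. ] ang -0.026 size [204.  28.]
```

View pics/v10.png

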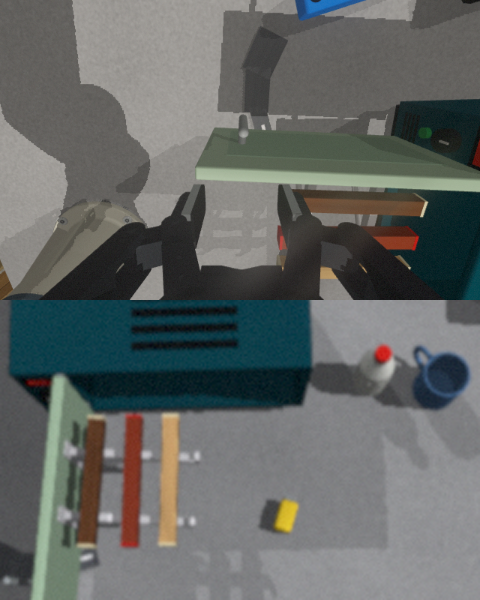

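The handle top is at (324,187), within about 3 mm of the prediction. The three blanks are well centred at x≈511. I'll grip and start closing gently.

```bash
python3 -m creep '[{"x":1,"y":1,"z":50,"rx":0,"ry":0,"rz":0,"hand":50},{"x":0,"y":0,"z":50,"rx":0,"ry":0,"rz":0,"hand":50},{"x":0,"y":0,"z":48,"rx":0,"ry":0,"rz":0,"hand":50},{"x":0,"y":0,"z":0,"rx":0,"ry":0,"rz":0,"hand":50},{"x":0,"y":0,"z":0,"rx":0,"ry":0,"rz":0,"hand":4},{"x":0,"y":0,"z":0,"rx":0,"ry":0,"rz":0,"hand":4},{"x":0,"y":0,"z":0,"rx":0,"ry":0,"rz":0,"hand":4},{"x":0,"y":0,"z":0,"rx":0,"ry":0,"rz":0,"hand":4},{"x":0,"y":0,"z":0,"rx":0,"ry":0,"rz":0,"hand":4},{"x":0,"y":0,"z":0,"rx":0,"ry":0,"rz":0,"hand":4}]' 50; python3 -m creep '[{"x":-3.1,"y":-0.5,"z":0,"rx":0,"ry":0,"rz":-0.01,"hand":4},{"x":-6.2,"y":-1.1,"z":0,"rx":0,"ry":0,"rz":-0.02,"hand":4},{"x":-9.3,"y":-1.6,"z":0,"rx":0,"ry":0,"rz":-0.03,"hand":4},{"x":-12.4,"y":-2.1,"z":0,"rx":0,"ry":0,"rz":-0.04,"hand":4},{"x":-12.4,"y":-2.1,"z":0,"rx":0,"ry":0,"rz":-0.04,"hand":4},{"x":-12.4,"y":-2.1,"z":0,"rx":0,"ry":0,"rz":-0.04,"hand":4},{"x":-12.4,"y":-2.1,"z":0,"rx":0,"ry":0,"rz":-0.04,"hand":4},{"x":-12.4,"y":-2.1,"z":0,"rx":0,"ry":0,"rz":-0.04,"hand":4},{"x":-12.4,"y":-2.1,"z":0,"rx":0,"ry":0,"rz":-0.04,"hand":4},{"x":-12.4,"y":-2.1,"z":0,"rx":0,"ry":0,"rz":-0.04,"hand":4}]'
```

```text
clock: 35.9
eef_pos: [363.2, 335.7, 199.0]
tcp_rot: [3.137, -0.003, 1.552]
contact_force: [5.1, -1.4, 8.2]
opening: 0.093
grasp_force: 42.0
clock: 37.15
eef_pos: [359.2, 229.3, 198.9]
tcp_rot: [3.137, -0.002, 1.893]
contact_force: [2.2, 1.7, 9.4]
opening: 0.091
grasp_force: 41.6
```

The opening is smaller than last time (0.09 against 0.125), so I'll check numerically that the door and blanks are turning together.

Run:
```python
from h import *
t=grab_frame("top"); cv2.imwrite("pics/t11.png",t[:,:,::-1])
c=get_calibration("top")
blanks("t",t,c,(228,320,160,260),214)
st=sense(); v=np.array([st['eef_pos'][0]-668.5,st['eef_pos'][1]-270]); th=np.arctan2(v[1],v[0])%(2*np.pi)-2*np.pi+.185
print("door if gripped",-1.561-th,np.hypot(*v))
# handle bar seen by wrist: grey bright pixels between fingers
w=get_calibration("wrist"); f=grab_frame("wrist"); cv2.imwrite("pics/w11.png",f[:,:,::-1])
print(proj(w,st['eef_pos']+[0,0,37]))
g=cv2.cvtColor(f,cv2.COLOR_RGB2GRAY)[200:340:6,270:380:4]
for r in g: print(' '.join('%3d'%x for x in r))
```

```text
t [298. 182.] [193 153 103] ctr [548.3  67.1 214. ] ang 0.312 size [ 24. 144.]
t [278. 187.] [131  55  39] ctr [536.  122.3 214. ] ang 0.32 size [ 24. 171.]
t [256. 190.] [87 57 39] ctr [528.5 183.6 214. ] ang 0.282 size [ 27. 185.]
door if gripped 1.260842295893215 311.98204414677093
[321.51305438 300.95120039]
150 153 155 155 158 154 157 152 154 158 157  77  73  80  90 152 155 153 156 155 158 151 157 152 153 153 153 150
 87  97  94  92  97 107 106 119 128 131 143  72  74  80  87  97 139 145 141 156 142 139 150 142 138 135 136 136
 86  90  86  84  88  87  88  88  86  88  85  72  76  81  89  94  84  88  83  84  87  85  84  87  85  86  84  88
 86  89  89  84  87  85  84  81  77  81  79  68  74  82  86  95  79  76  80  80  79  76  77  79  79  81  78  78
 86  84  87  85  88  79  86  80  80  78  78  69  78  82  85  89  78  79  79  81  77  81  76  78  76  79  77  80
 82  84  85  86  84  84  86  79  79  80  70  73  75  78  85  89  77  78  79  79  75  81  76  79  77  79  80  78
 79  79  79  80  80  83  76  79  78  77  68  71  72  80  82  89  77  78  78  77  76  76  76  77  76  78  76  79
 8
[... 1201 characters left out ...]
  25  29  31  29  31  28  28
 25  32  30  33  27  22  24  29  31  34  28  80  82  87  85  77  55  39  28  26  35  28  26  25  36  30  29  29
 30  29  22  20  33  29  27  20  26  34  25  80  83  80  83  79  51  37  31  24  29  30  32  30  29  35  32  32
 31  25  30  27  26  29  37  30  20  28  53  78  77  80  83  80  55  48  30  26  29  32  29  33  32  34  25  27
 22  23  28  33  28  24  24  24  28  21  75  82  80  78  79  80  75  36  27  32  23  30  34  34  32  32  33  32
 23  31  27  24  30  30  18  26  25  26  79  79  78  79  79  78  79  43  28  29  25  35  29  29  26  30  30  28
 29  28  34  20  23  23  29  26  26  23  81  75  79  78  77  78  79  30  29  24  31  25  31  26  40  31  28  33
```

The door is at about 1.26 and the blanks turn with it. However, the bar sits roughly 9 mm off-centre towards tool +x, near the pad edge, so I'll re-grip before continuing.

```bash
python3 -m creep '[{"x":0,"y":0,"z":0,"rx":0,"ry":0,"rz":0,"hand":30},{"x":0,"y":0,"z":0,"rx":0,"ry":0,"rz":0,"hand":30},{"x":0,"y":0,"z":0,"rx":0,"ry":0,"rz":0,"hand":30},{"x":4.5,"y":1,"z":0,"rx":0,"ry":0,"rz":0,"hand":30},{"x":4.5,"y":1,"z":0,"rx":0,"ry":0,"rz":0,"hand":30},{"x":0,"y":0,"z":0,"rx":0,"ry":0,"rz":0,"hand":30},{"x":0,"y":0,"z":0,"rx":0,"ry":0,"rz":0,"hand":4},{"x":0,"y":0,"z":0,"rx":0,"ry":0,"rz":0,"hand":4},{"x":0,"y":0,"z":0,"rx":0,"ry":0,"rz":0,"hand":4},{"x":0,"y":0,"z":0,"rx":0,"ry":0,"rz":0,"hand":4},{"x":0,"y":0,"z":0,"rx":0,"ry":0,"rz":0,"hand":4}]' 60;  python3 - <<'E'
from h import *
st=sense(); w=get_calibration("wrist"); f=grab_frame("wrist"); print(proj(w,st['eef_pos']+[0,0,37]))
g=cv2.cvtColor(f,cv2.COLOR_RGB2GRAY)[230:320:6,300:360:4]
for r in g: print(' '.join('%3d'%x for x in r))
E
```

```text
clock: 38.62
eef_pos: [356.3, 237.5, 196.8]
tcp_rot: [-3.141, -0.0, 1.892]
contact_force: [-5.4, -0.5, 4.7]
opening: 0.122
grasp_force: 58.5
[320.90513381 300.98944246]
 78  79  81  71  74  74  84  89  78  79  77  78  77  81  78
 79  82  78  71  73  79  80  90  82  81  77  77  77  77  77
 76  78  79  72  73  80  72  68  74  79  75  76  80  77  76
 86  83  45  66  72  74  73  70  45  80  84  83  76  76  78
 85  81  39  68  73  75  80  72  49  57  79  78  37  38  39
 82  82  33  67  73  75  77  72  66  35  79  78  46  36  35
 82  80  25  69  63  72  76  70  66  36  81  82  83  29  33
 80  81  34  68  72  72  78  81  68  36  82  80  80  36  27
 81  80  31  65  69  66  71  71  67  28  75  73  80  37  32
 73 106  35  68  72  73  72  69  69  32 158  51  29  30  34
 35  34  52  72  76  76  76  76  72  47  44  30  30  32  27
 31  29  69  71  77  86  83  80  80  63  25  30  28  27  29
 31  18  65  77  78  82  82  77 100  52  31  21  27  22  29
 31  30  29  72  77  80  77 131  79  56  31  28  33  31  34
 29  21  21  70  73  73  74  71  75  48  41  24  25  23  31
```

```bash
python3 -m creep '[{"x":-3.1,"y":-0.6,"z":0,"rx":0,"ry":0,"rz":-0.01,"hand":4},{"x":-6.2,"y":-1.3,"z":0,"rx":0,"ry":0,"rz":-0.02,"hand":4},{"x":-9.2,"y":-1.9,"z":0,"rx":0,"ry":0,"rz":-0.03,"hand":4},{"x":-12.3,"y":-2.5,"z":0,"rx":0,"ry":0,"rz":-0.04,"hand":4},{"x":-12.3,"y":-2.5,"z":0,"rx":0,"ry":0,"rz":-0.04,"hand":4},{"x":-12.3,"y":-2.5,"z":0,"rx":0,"ry":0,"rz":-0.04,"hand":4},{"x":-12.3,"y":-2.5,"z":0,"rx":0,"ry":0,"rz":-0.04,"hand":4},{"x":-12.3,"y":-2.5,"z":0,"rx":0,"ry":0,"rz":-0.04,"hand":4},{"x":-12.3,"y":-2.5,"z":0,"rx":0,"ry":0,"rz":-0.04,"hand":4},{"x":-12.3,"y":-2.5,"z":0,"rx":0,"ry":0,"rz":-0.04,"hand":4},{"x":-12.3,"y":-2.5,"z":0,"rx":0,"ry":0,"rz":-0.04,"hand":4},{"x":-12.3,"y":-2.5,"z":0,"rx":0,"ry":0,"rz":-0.04,"hand":4},{"x":-12.3,"y":-2.5,"z":0,"rx":0,"ry":0,"rz":-0.04,"hand":4},{"x":-12.3,"y":-2.5,"z":0,"rx":0,"ry":0,"rz":-0.04,"hand":4},{"x":-12.3,"y":-2.5,"z":0,"rx":0,"ry":0,"rz":-0.04,"hand":4},{"x":-9.2,"y":-1.9,"z":0,"rx":0,"ry":0,"rz":-0.03,"hand":4},{"x":-6.2,"y":-1.3,"z":0,"rx":0,"ry":0,"rz":-0.02,"hand":4},{"x":0,"y":0,"z":0,"rx":0,"ry":0,"rz":0,"hand":4}]'
```

```text
clock: 40.92
eef_pos: [427.8, 68.8, 196.8]
tcp_rot: [3.141, 0.001, 2.481]
contact_force: [2.3, 0.7, 0.7]
opening: 0.122
grasp_force: 58.8
```

```bash
python3 -m creep '[{"x":-3.1,"y":-0.6,"z":0,"rx":0,"ry":0,"rz":-0.01,"hand":4},{"x":-6.2,"y":-1.3,"z":0,"rx":0,"ry":0,"rz":-0.02,"hand":4},{"x":-9.2,"y":-1.9,"z":0,"rx":0,"ry":0,"rz":-0.03,"hand":4},{"x":-12.3,"y":-2.5,"z":0,"rx":0,"ry":0,"rz":-0.04,"hand":4},{"x":-12.3,"y":-2.5,"z":0,"rx":0,"ry":0,"rz":-0.04,"hand":4},{"x":-12.3,"y":-2.5,"z":0,"rx":0,"ry":0,"rz":-0.04,"hand":4},{"x":-12.3,"y":-2.5,"z":0,"rx":0,"ry":0,"rz":-0.04,"hand":4},{"x":-12.3,"y":-2.5,"z":0,"rx":0,"ry":0,"rz":-0.04,"hand":4},{"x":-12.3,"y":-2.5,"z":0,"rx":0,"ry":0,"rz":-0.04,"hand":4},{"x":-12.3,"y":-2.5,"z":0,"rx":0,"ry":0,"rz":-0.04,"hand":4},{"x":-12.3,"y":-2.5,"z":0,"rx":0,"ry":0,"rz":-0.04,"hand":4},{"x":-12.3,"y":-2.5,"z":0,"rx":0,"ry":0,"rz":-0.04,"hand":4},{"x":-9.2,"y":-1.9,"z":0,"rx":0,"ry":0,"rz":-0.03,"hand":4},{"x":-9.2,"y":-1.9,"z":0,"rx":0,"ry":0,"rz":-0.03,"hand":4},{"x":-6.2,"y":-1.3,"z":0,"rx":0,"ry":0,"rz":-0.02,"hand":4},{"x":-6.2,"y":-1.3,"z":0,"rx":0,"ry":0,"rz":-0.02,"hand":4},{"x":0,"y":0,"z":0,"rx":0,"ry":0,"rz":0,"hand":4}]'
```

```text
clock: 43.05
eef_pos: [559.5, -24.2, 196.9]
tcp_rot: [3.14, 0.001, 3.003]
contact_force: [3.2, 5.9, 0.9]
opening: 0.123
grasp_force: 59.0
```

```bash
python3 -m creep '[{"x":-3.1,"y":-0.6,"z":0,"rx":0,"ry":0,"rz":-0.01,"hand":4},{"x":-4.6,"y":-1,"z":0,"rx":0,"ry":0,"rz":-0.015,"hand":4},{"x":-4.6,"y":-1,"z":0,"rx":0,"ry":0,"rz":-0.015,"hand":4},{"x":-4.6,"y":-1,"z":0,"rx":0,"ry":0,"rz":-0.015,"hand":4},{"x":-4.6,"y":-1,"z":0,"rx":0,"ry":0,"rz":-0.015,"hand":4},{"x":-4.6,"y":-1,"z":0,"rx":0,"ry":0,"rz":-0.015,"hand":4},{"x":-4.6,"y":-1,"z":0,"rx":0,"ry":0,"rz":-0.015,"hand":4},{"x":-4.6,"y":-1,"z":0,"rx":0,"ry":0,"rz":-0.015,"hand":4},{"x":-4.6,"y":-1,"z":0,"rx":0,"ry":0,"rz":-0.015,"hand":4},{"x":0,"y":0,"z":0,"rx":0,"ry":0,"rz":0,"hand":4}]';python3 -m creep '[{"x":-2.5,"y":-0.5,"z":0,"rx":0,"ry":0,"rz":-0.008,"hand":4},{"x":-2.5,"y":-0.5,"z":0,"rx":0,"ry":0,"rz":-0.008,"hand":4},{"x":-2.5,"y":-0.5,"z":0,"rx":0,"ry":0,"rz":-0.008,"hand":4},{"x":0,"y":0,"z":0,"rx":0,"ry":0,"rz":0,"hand":4}]'
```

```text
clock: 44.3
eef_pos: [598.3, -35.8, 196.9]
tcp_rot: [3.14, 0.001, 3.133]
contact_force: [1.8, 5.7, 1.4]
opening: 0.12
grasp_force: 59.1
clock: 44.8
eef_pos: [605.6, -37.3, 196.9]
tcp_rot: [3.141, 0.001, -3.126]
contact_force: [1.8, 4.8, 2.4]
opening: 0.124
grasp_force: 59.0
```

```bash
python3 -m creep '[{"x":-2.5,"y":-0.5,"z":0,"rx":0,"ry":0,"rz":-0.008,"hand":4},{"x":-2.5,"y":-0.5,"z":0,"rx":0,"ry":0,"rz":-0.008,"hand":4},{"x":0,"y":0,"z":0,"rx":0,"ry":0,"rz":0,"hand":4}]';python3 -m creep '[{"x":-2,"y":-0.4,"z":0,"rx":0,"ry":0,"rz":-0.006,"hand":4},{"x":-2,"y":-0.4,"z":0,"rx":0,"ry":0,"rz":-0.006,"hand":4},{"x":0,"y":0,"z":0,"rx":0,"ry":0,"rz":0,"hand":4}]'
```

```text
clock: 45.18
eef_pos: [610.6, -38.3, 196.9]
tcp_rot: [3.141, 0.001, -3.11]
contact_force: [1.6, 5.3, 2.0]
opening: 0.123
grasp_force: 59.1
clock: 45.55
eef_pos: [614.5, -39.1, 196.9]
tcp_rot: [3.141, 0.0, -3.098]
contact_force: [1.5, 5.2, 1.7]
opening: 0.119
grasp_force: 59.1
```

```bash
python3 -m creep '[{"x":-2,"y":-0.4,"z":0,"rx":0,"ry":0,"rz":-0.006,"hand":4},{"x":-2,"y":-0.4,"z":0,"rx":0,"ry":0,"rz":-0.006,"hand":4},{"x":0,"y":0,"z":0,"rx":0,"ry":0,"rz":0,"hand":4}]';python3 -m creep '[{"x":-2,"y":-0.4,"z":0,"rx":0,"ry":0,"rz":-0.006,"hand":4},{"x":-2,"y":-0.4,"z":0,"rx":0,"ry":0,"rz":-0.006,"hand":4},{"x":0,"y":0,"z":0,"rx":0,"ry":0,"rz":0,"hand":4}]'
python3 - <<'E'
from h import *
t=grab_frame("top"); s=grab_frame("side"); w=grab_frame("wrist")
R=lambda a,W,H:cv2.resize(a[:,:,::-1],(W,H),interpolation=cv2.INTER_CUBIC)
cv2.imwrite("pics/v12.png",np.hstack([np.vstack([R(t[110:210,190:370],400,222),R(w,400,250)]),R(s[115:265,310:440],400,472)]))
cv2.imwrite("pics/s12.png",s[:,:,::-1]);cv2.imwrite("pics/t12.png",t[:,:,::-1])
E
```

```text
clock: 45.92
eef_pos: [618.6, -39.8, 196.9]
tcp_rot: [3.141, 0.0, -3.087]
contact_force: [1.8, 4.6, 1.8]
opening: 0.121
grasp_force: 59.1
clock: 46.3
eef_pos: [618.9, -39.8, 196.8]
tcp_rot: [3.139, -0.007, -3.075]
contact_force: [-14.8, 7.8, 14.2]
opening: 0.123
grasp_force: 60.4
```

Contact stops the door at x=618.9, so it is against its stop. I'll relax the push, release and retreat.

```bash
python3 -m creep '[{"x":2.5,"y":0.4,"z":0,"rx":0,"ry":0,"rz":0,"hand":4},{"x":0,"y":0,"z":0,"rx":0,"ry":0,"rz":0,"hand":40},{"x":0,"y":0,"z":0,"rx":0,"ry":0,"rz":0,"hand":40},{"x":0,"y":0,"z":0,"rx":0,"ry":0,"rz":0,"hand":40},{"x":0,"y":0,"z":-20,"rx":0,"ry":0,"rz":0,"hand":40},{"x":0,"y":0,"z":-50,"rx":0,"ry":0,"rz":0,"hand":40},{"x":0,"y":0,"z":-50,"rx":0,"ry":0,"rz":0,"hand":40},{"x":50,"y":0,"z":-40,"rx":0,"ry":0,"rz":0,"hand":40},{"x":50,"y":0,"z":0,"rx":0,"ry":0,"rz":0,"hand":40},{"x":50,"y":0,"z":0,"rx":0,"ry":0,"rz":0,"hand":40},{"x":0,"y":0,"z":0,"rx":0,"ry":0,"rz":0,"hand":40}]'
python3 - <<'E'
from h import *
t=grab_frame("top"); s=grab_frame("side"); w=grab_frame("wrist")
R=lambda a,W,H:cv2.resize(a[:,:,::-1],(W,H),interpolation=cv2.INTER_CUBIC)
cv2.imwrite("pics/v13.png",np.hstack([np.vstack([R(t[100:210,190:440],400,176),R(w,400,250)]),R(s[115:275,310:440],400,492)[:426]]))
c=get_calibration("top"); hs=cv2.cvtColor(t,cv2.COLOR_RGB2HSV)
m=((hs[...,0]>40)&(hs[...,0]<75)&(hs[...,1]>25)&(hs[...,2]>110)).astype(np.uint8); m[:120]=0;m[220:]=0
for k in cv2.findContours(m,0,2)[0]:
    if cv2.contourArea(k)>60: r=cv2.minAreaRect(k); print(r,[plane(c,*p,245).round(0)[:2] for p in cv2.boxPoints(r)])
print(sense()['eef_pos'])
E
```

```text
clock: 47.82
eef_pos: [468.6, -50.6, 356.3]
tcp_rot: [-3.141, 0.0, -3.076]
contact_force: [0.8, -0.3, 0.1]
opening: 0.469
grasp_force: 0.0
((269.49688720703125, 141.3750762939453), (6.572946071624756, 87.14776611328125), 88.56790161132812) [array([667., 266.]), array([670.,  22.]), array([651.,  21.]), array([648., 265.])]
((153.0500030517578, 130.1500244140625), (5.375871658325195, 14.546475410461426), 71.56504821777344) [array([698., 495.]), array([711., 457.]), array([696., 451.]), array([683., 489.])]
[472.09613032 -50.46708285 356.14331404]
```

View pics/v13.png

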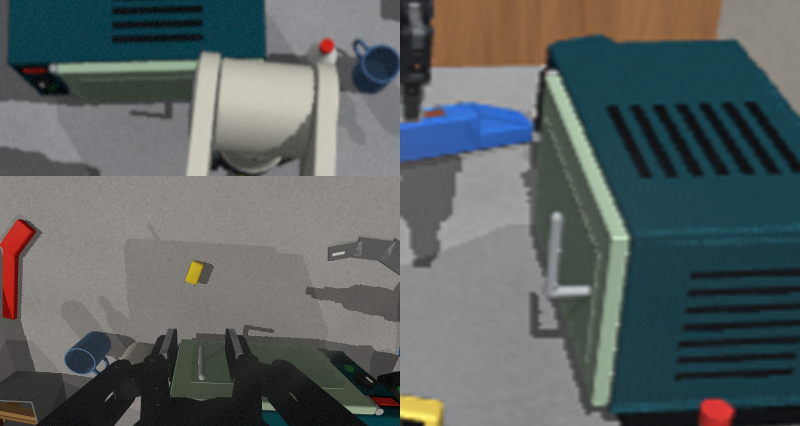

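The picture shows the door flush with the cabinet. Its top edge runs (667,266) to (670,22), parallel to the cabinet front. No blanks are on the bench, and the tape and other items look undisturbed.

```bash
python3 -c "
from rig import *
print(sign_off())"
```

```text
the job is handed in; nothing more can be done
None
```

The job is handed in: the three blanks present (pale, dark brown and reddish) were laid side by side across both arms, and the door was swung slowly shut against its stop; I saw no sign of them falling as it closed, but could not see them once it was shut.

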